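# Zero the burrs of a coffee grinder and lock its collar

## Robot

A 7-joint arm with a two-finger parallel gripper is mounted at the origin on the work surface; the furniture and walls round the work are solid. World frame = base frame: x ahead of the robot, y to its left, z up, the work surface at z = 0. Lengths are in m, angles in rad, forces in N, time in s.
With the tool pointing down it reaches from about 0.4 to 0.85 m from the base axis. Payload 10.4 kg.
Tool frame: the origin (TCP) lies midway between the tips of the shut fingers; the grasp point (between the pads) lies 19 mm behind it; z points along the fingers, y is the direction in which the jaws open and shut (so a half turn about z gives the same grasp; the last joint's range is limited). The gripper opens to 85 mm and grips with 20 to 120 N. Pads are 22 mm wide; open, the fingers measure 114 mm over their backs; the gripper's body (76 mm by 85 mm) begins 54 mm behind the grasp point. The pads swing forward as they close: fully open they stand 13 mm farther back than shut.
Start: joints at [-1.366, 0.332, -0.065, 1.46, 0.022, 1.35, -0.088], TCP at [0.141, 0.609, 0.231] pointing down, gripper open.
Joint ranges: [-2.6, 2.6], [-0.5, 2.12], [-1.47, 1.34], [0.16, 2.42], [-1.27, 4.41], [0.06, 2.06], [-2.6, 2.6]. Speed limits (rad/s): [2.22, 2.22, 2.79, 2.79, 3.14, 3.14, 3.14].

## Interface

Orientations are given as a rotation vector (axis times angle).
In Python, from rig import robot, grab_frame, models gives the robot as it stands. The module is installed in compiled form; this text tells all that it offers.
- The arm moves only by the tool arm_command, never from a script. Its argument "targets" is text: rows parted by semicolons, each of 7 numbers parted by spaces: the shift along the tool's x, y, z in m, then the turn, a rotation vector about the tool's x, y, z in rad, then the finger opening in m, from 0 to 0.0854. In form: x y z ax ay az fingers; .... A call has 1 to 20 rows; each row is the pose to reach, as a shift and turn from the pose commanded when the call began, along the tool's axes at that moment; what a row does not reach only later rows make up. A row lasts 1/10 s, in which the tool goes at most 50 mm and 8.59 degrees, less where a joint would pass 70% of its speed; a pose out of reach is approached as far as the arm can. A call with a gripper value outside its range is refused whole. The fingers move at their own pace and stop on an object; "squeeze" is the grip in N (left out, the last holds). Time passes only in rows, so rows that repeat a pose let the fingers close. It gives the time, the measured TCP pose, the force and the opening at its end, in the units of the state.
- robot.get_state(): the state, without advancing time (a new reading comes with each control period).
- grab_frame(name): name is "side" or "top" or "wrist"; returns a dict with "pixels" (420x560x3 uint8, blue, green, red), "depth" (420x560 float32, m along the optical axis (not along the pixel's ray), 0 where there is no reading), "K" (3x3 intrinsics, pixels), "R" (3x3) and "t" (3): a world point X has camera coordinates R X + t; the wrist camera has in their place "tool_from_camera" (4x4, takes a point from camera to tool coordinates, whose origin is the TCP and whose axes are the flange's). Camera axes: x right, y down, z forward; pixel columns grow to the right and rows downward; lengths in m; the calibration is good to about 2 mm. A picture is of the moment at which its call begins: read the wrist's pose just before it.
- robot.close_job(): hands the job in, once; it reports no verdict.
Trained networks look in a picture, given as the dict that the camera call returned (one of the last four; its "shot" number tells which), for a name from the list of things; names that differ only in an ending like _2 or _b are one class to them, and where a whole thing is asked for, a point or a joint stands for the part that bears it (a point fixed in the world has none). Each returns a list of dicts, best first, with "conf" (0 to 1); they miss things now and then, are a little off and sometimes report something else, mostly with a low value. They report only what shows in the picture. A call takes as long as a camera call.
- models.cut_out(picture, label): "mask" (420x560 bool, what is visible of it) and "extent" ([centre column, centre row, width, height] in pixels, round what is visible of it).
The state is a dict: "clock": time; "joint_pos": joint angles; "dq": joint speeds; "joint_torque": joint torques, N m; "ee_pos": TCP position; "tcp_rot": TCP orientation; "force": force on the tool from outside, world axes, zero at the start; "ft_torque": the same for the moment, N m; "width": finger opening in m.
Only numpy, scipy, OpenCV 4.12 (cv2) and the standard library are available. Lean on these libraries where they do the work, as an engineer would, in place of code of your own. Each camera call takes 0.05 s, during which the arm holds its last target.

## Task

The hopper is off the coffee grinder so that its burrs can be zeroed: draw the spring index pin on the adjusting collar by its knob, keep it drawn and turn the collar clockwise (finer) only until you feel the burrs touch, then turn it back and let the pin drop fully into the first hole in which the burrs run free. Never force the burrs or the pin, and leave the cup, hopper, mug and spoon where they are.

Things in the scene. Friction and masses are not known exactly. Their poses are not given: they have to be found in the camera images.
- grinder: steel coffee grinder, 172 x 157 mm, 246 mm tall to the top of the pin's knob, fixed to the worktop. Origin on the worktop right under the vertical axis of its adjusting collar; x points to its back (spout and cup in front, at -x), z up. Its round head has a radius of 78 mm and a flat aluminium deck on top, 190 mm above the worktop, in which the index holes are drilled
- collar_axis (a point): where the collar's axis meets the deck. Round it 24 index holes, 10 mm in diameter, evenly 15 degrees apart on a circle of 62 mm radius. On the deck turns the black collar: radius 47 mm, 14 mm high, with an open throat of radius 33 mm rising 18 mm above the deck; its flat lug, 22 mm wide, top 14 mm above the deck, reaches 76 mm out and carries the index pin
- burrs (a point): the burrs, on the axis inside the head, out of sight. They meet between 30 and 68 degrees clockwise of the collar's start: it depends on wear and can only be felt. The free collar drags 1 to 2 N at the knob; from the touch on the resistance grows by 3 N per mm of knob travel. 6 to 9 N is a clear touch; over 18 N at the knob spoils them. They are free again once the collar is back of the touch
- collar (a joint): angle of the adjusting collar in rad, 0 where it starts (pin in a hole; play about 0.025 either way), growing clockwise seen from above (finer), from -0.4 to 1.6. Holes lie at every multiple of 0.2618 (15 degrees)
- index_pin (a joint): height of the spring index pin in m: 0 fully down in a hole, 0.007 with its round tip resting on the deck between holes, 0.012 fully drawn (hard stop). The spring pushes it down with 4 N at 0, 7 N at 0.012. The pin is 7 mm thick; let go within 2 mm of the middle of a hole it drops home. Over 18 N of side load or push between pin and deck spoils it
- pin_knob (a point): middle of the pin's black round knob: 24 mm in diameter, 28 mm high (14 mm below to 14 mm above this point), upright, free to spin on its stem. It rises with the pin and goes round with the collar, 62 mm from the axis; 232 mm above the worktop with the pin down. The lug's top then lies 28 mm below this point; on it stands a sleeve (radius 9.5 mm, 12 mm high)
- grounds_cup: small round steel cup, 62 mm across, 60 mm tall, standing on the grinder's foot below the spout; origin under its middle. Leave it
- bean_hopper: clear plastic bean hopper, standing upside down on its black lid, 127 mm across, 122 mm tall; origin under its middle. Leave it
- mug: tall white mug, 120 x 92 x 118 mm; origin under it. Leave it
- spoon: teaspoon lying on the worktop, 138 x 28 x 12 mm; origin under its middle. Leave it

How it is judged:
On the way, in this order (a step that is already met when the one before it is completed fails the run):
1. the index pin is drawn clear of its hole (value of joint index_pin above 0.0072 m), for 0.1 s.
2. with the pin drawn, the collar has been turned clockwise until the burrs touch (a press of 3 N or more) (contact force between upper_burr and lower_burr above 3 N and value of joint index_pin above 0.006 m), for 0.1 s.
3. the pin has dropped home in a hole with the burrs free (value of joint index_pin below 0.0015 m and contact force between upper_burr and lower_burr below 1 N), for 0.2 s.
At the end, for the whole second after the job is handed in: The pin is down in a hole to within 1.5 mm, the burrs are free of each other (less than 1 N between them), the collar stands no more than 1.3 hole pitches (19.5 degrees) back from the point where the burrs touch, and it is at rest; the cup, hopper, mug and spoon are within 20 mm of where they stood (all of step 3 and horizontal distance between upper_burr and lower_burr below 0.0256 m and velocity of joint collar between -0.05 and 0.05 rad/s).
It fails at once if the burrs are forced together (more than 28 N at 45 mm from the axis, about 20 N at the knob) (contact force between upper_burr and lower_burr above 28 N).
It fails at once if the index pin is forced against the deck or the side of a hole (more than 20 N) (contact force between pin_rod and grinder above 20 N).
It fails at once if the cup, hopper, mug or spoon is moved more than 20 mm (distance of any of grounds_cup, bean_hopper, mug, spoon from where it was at the start of the episode above 0.02 m).
It also fails if it takes over 58 s, if anything falls off the work surface, if the arm or the gripper's body presses on something with over 40 N, if the wrist force passes 120 N, or if a joint passes its speed limit or range.

## Working session

There is one attempt and no reset: what is moved stays moved. The work goes in short steps, Python scripts to look and compute and a tool call to move; the robot and the scene stay as the last step left them, time stands still between calls to the robot, and variables do not carry over. Pictures are saved under pics/ and viewed, and the job is handed in when it is done.

Besides the shell and the picture viewer there is one more tool, called after ">>>" by a JSON object that holds its "method" and its "body", one argument or row to a line. arm_command: Moves the arm, as the interface text tells. Its arguments: {"type":"object","properties":{"targets":{"type":"string"},"squeeze":{"type":"number"}},"required":["targets"]}

```bash
mkdir -p pics; ls; cat > h.py <<'E'
import numpy as np, cv2
from scipy.spatial.transform import Rotation as Rn
from rig import robot, grab_frame, models
def st():
    s=robot.get_state(); print({k:(np.round(v,4).tolist() if not np.isscalar(v) else round(float(v),4)) for k,v in s.items() if k!='dq'}); return s
def world(p,mask=None,T=None):
    d=p['depth'];v,u=np.nonzero((d>0)&(mask if mask is not None else True));z=d[v,u];K=p['K']
    c=np.stack([(u-K[0,2])/K[0,0]*z,(v-K[1,2])/K[1,1]*z,z],1)
    if T is not None: return c@T[:3,:3].T+T[:3,3],u,v
    return (c-p['t'])@p['R'],u,v
E
python3 - <<'E'
from h import *
s=st()
for n in ['side','top','wrist']:
    p=grab_frame(n); cv2.imwrite(f'pics/{n}0.png',p['pixels'])
    print(n,p['K'].tolist(), p.get('shot'))
    if 'R' in p: print(p['R'],p['t'])
    else: print(p['tool_from_camera'])
    for l in ['pin_knob','collar','grinder']:
        for r in models.cut_out(p,l)[:2]: print(l,round(r['conf'],2),r['extent'])
        rs=models.cut_out(p,l)
E
```

```text
pics
{'clock': 0.0, 'joint_pos': [-1.3656, 0.3329, -0.0647, 1.461, 0.0216, 1.3499, -0.0885], 'joint_torque': [-0.0002, -62.5443, 0.0487, -39.1614, 0.016, 0.0099, -0.0], 'ee_pos': [0.141, 0.6085, 0.2305], 'tcp_rot': [-0.357, -3.1211, 0.0023], 'force': [-0.0063, -0.1177, 0.1514], 'ft_torque': [0.0086, 0.0351, -0.0253], 'width': 0.0853}
side [[514.9478693627575, 0.0, 277.0355585824002], [0.0, 514.9478693627575, 209.02732211108318], [0.0, 0.0, 1.0]] 1
[[ 0.96483036 -0.26283424 -0.00453153]
 [-0.1706833  -0.61325966 -0.77121968]
 [ 0.19992393  0.74486962 -0.63655295]] [-0.57452893  0.13482458  1.09356329]
pin_knob 0.58 [253.7, 166.9, 11.3, 19.8]
collar 0.82 [258.4, 170.2, 47.1, 38.6]
grinder 0.81 [258.8, 209.1, 89.3, 111.2]
top [[509.8292907498429, 0.0, 280.2648195709379], [0.0, 509.8292907498429, 208.90211757710816], [0.0, 0.0, 1.0]] 2
[[-0.00663086 -0.99989939 -0.0125398 ]
 [-0.9892132   0.00839402 -0.14624225]
 [ 0.14633279  0.01143482 -0.98916933]] [-0.12189304  0.58556264  1.15789983]
collar 0.71 [240.2, 215.0, 55.9, 47.0]
grinder 0.69 [237.1, 221.2, 77.5, 89.4]
wrist [[368.8350453802205, 0.0, 277.64704511084176], [0.0, 368.8350453802205, 212.2638746118843], [0.0, 0.0, 1.0]] 3
[[-8.76862585e-04 -9.63406140e-01 -2.68044474e-01  6.82613161e-02]
 [ 9.99999211e-01 -1.08591172e-03  6.31656839e-04  9.63267880e-04]
 [-8.99614713e-04 -2.68043708e-01  9.63406332e-01 -1.42292712e-01]
 [ 0.00000000e+00  0.00000000e+00  0.00000000e+00  1.00000000e+00]]
```

View pics/side0.png

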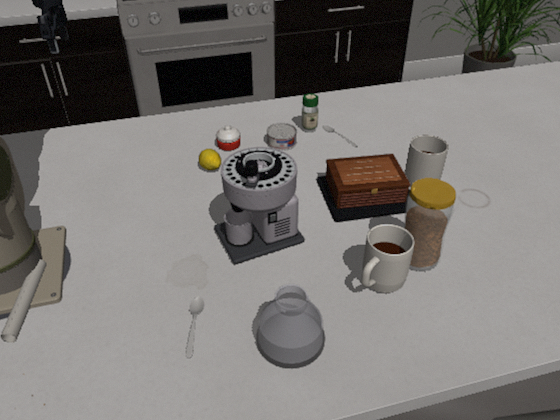

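View pics/top0.png

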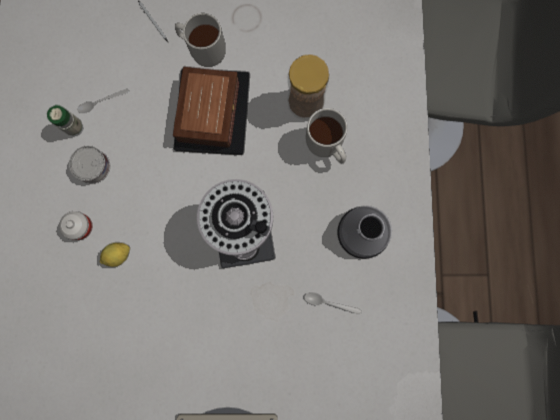

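View pics/wrist0.png

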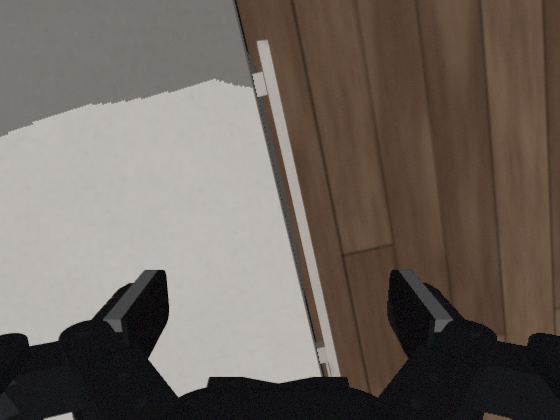

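The side view shows the grinder head at about (260,178), with the knob at about (253,168). In the top view the head is at about (235,217), the knob at about (262,227) and the wrist's start is out of view. Next I'll measure from depth.

```bash
python3 - <<'E'
from h import *
for n in ['side','top']:
    p=grab_frame(n)
    X,u,v=world(p)
    # region
    c0=np.array([0.52,-0.0])
    m=(u>190)&(u<310)&(v>135)&(v<270)&(X[:,2]>0.18)&(X[:,2]<0.3)
    Y=X[m]; print(n,m.sum())
    h,e=np.histogram(Y[:,2],bins=np.arange(0.18,0.27,0.004)); print(list(zip(np.round(e,3),h)))
    D=Y[(Y[:,2]>.184)&(Y[:,2]<.196)]
    print('deck',D.mean(0),np.median(D[:,2]))
    hull=cv2.convexHull(D[:,:2].astype(np.float32)*1000)
    print('encl',cv2.minEnclosingCircle(hull)[0:2], cv2.fitEllipse(hull))
    Kb=Y[Y[:,2]>.225]; print('knob',len(Kb),Kb.mean(0),Kb.min(0),Kb.max(0),'top',np.median(Kb[Kb[:,2]>.24],0))
    im=p['pixels'][140:280,180:320]; cv2.imwrite(f'pics/{n}1.png',cv2.resize(im,None,fx=4,fy=4,interpolation=cv2.INTER_CUBIC))
    for l in ['bean_hopper','mug','spoon','grounds_cup']:
        for r in models.cut_out(p,l)[:1]:
            P,_,_=world(p,r['mask']); print(l,round(r['conf'],2),np.median(P,0).round(3),P.min(0).round(3),P.max(0).round(3))
E
```

```text
side 2924
[(np.float64(0.18), np.int64(367)), (np.float64(0.184), np.int64(244)), (np.float64(0.188), np.int64(1120)), (np.float64(0.192), np.int64(128)), (np.float64(0.196), np.int64(140)), (np.float64(0.2), np.int64(457)), (np.float64(0.204), np.int64(218)), (np.float64(0.208), np.int64(39)), (np.float64(0.212), np.int64(17)), (np.float64(0.216), np.int64(6)), (np.float64(0.22), np.int64(13)), (np.float64(0.224), np.int64(23)), (np.float64(0.228), np.int64(24)), (np.float64(0.232), np.int64(23)), (np.float64(0.236), np.int64(24)), (np.float64(0.24), np.int64(33)), (np.float64(0.244), np.int64(48)), (np.float64(0.248), np.int64(0)), (np.float64(0.252), np.int64(0)), (np.float64(0.256), np.int64(0)), (np.float64(0.26), np.int64(0)), (np.float64(0.264), np.int64(0))]
deck [ 0.54658208 -0.04846266  0.18963228] 0.18966438800659774
encl ((549.5704345703125, -34.95362854003906), 80.7156982421875) ((548.3726196289062, -35.113197326660156), (157.33848571777344, 158.97708129882812), 164.2610321044922)
knob 168 [ 0.52078018 -0.09603342  0.23822814] [ 0.50976872 -0.10381299  0.2250073 ] [ 0.53
[... 1197 characters left out ...]
207  0.19031175] 0.19043030334410438
encl ((549.468017578125, -34.14122772216797), 78.85820007324219) ((549.2550659179688, -34.020912170410156), (156.0863800048828, 157.13958740234375), 113.86859130859375)
knob 131 [ 0.5213216  -0.09052283  0.24353724] [ 0.50994291 -0.1021576   0.22633396] [ 0.53354063 -0.07901293  0.2492524 ] top [ 0.52156876 -0.09002039  0.2448232 ]
bean_hopper 0.82 [ 0.529 -0.32   0.067] [ 0.469 -0.393 -0.004] [ 0.595 -0.262  0.127]
mug 0.66 [ 0.759 -0.237  0.073] [ 0.69  -0.277 -0.002] [ 0.827 -0.188  0.122]
spoon 0.92 [ 0.367 -0.221  0.006] [ 0.341 -0.313 -0.004] [ 0.391 -0.183  0.017]
grounds_cup 0.43 [ 0.477 -0.047  0.024] [ 0.468 -0.07   0.014] [ 0.49  -0.023  0.154]
```

```bash
cat >> h.py <<'E'
AX=np.array([0.5493,-0.0343]); 
def goal(xyz,head,s=None):
    """world TCP target, heading (deg) of tool y, tool down -> row (shift, rotvec) from current measured pose"""
    s=s or robot.get_state(); R0=Rn.from_rotvec(s['tcp_rot']).as_matrix()
    h=np.deg2rad(head); y=np.array([np.cos(h),np.sin(h),0]); z=np.array([0,0,-1.]); R=np.stack([np.cross(y,z),y,z],1)
    d=R0.T@(np.array(xyz)-s['ee_pos']); w=Rn.from_matrix(R0.T@R).as_rotvec()
    print('row',np.round(d,4),np.round(w,4)); return d,w
E
python3 - <<'E'
from h import *
goal([.42,.40,.33],70);goal([.522,-.0905,.33],64.3)
E
```

```text
row [-0.3188 -0.1405 -0.0987] [ 1.000e-04 -0.000e+00  1.213e-01]
row [-0.529  -0.5953 -0.0987] [ 1.000e-04 -0.000e+00  2.208e-01]
```

>>> {"method": "arm_command", "body": {
  "targets": "-0.319 -0.14 -0.1 0 0 0.12 0.07;-0.319 -0.14 -0.1 0 0 0.12 0.07;-0.319 -0.14 -0.1 0 0 0.12 0.07;-0.319 -0.14 -0.1 0 0 0.12 0.07;-0.319 -0.14 -0.1 0 0 0.12 0.07;-0.319 -0.14 -0.1 0 0 0.12 0.07;-0.319 -0.14 -0.1 0 0 0.12 0.07;-0.529 -0.595 -0.1 0 0 0.22 0.07;-0.529 -0.595 -0.1 0 0 0.22 0.07;-0.529 -0.595 -0.1 0 0 0.22 0.07;-0.529 -0.595 -0.1 0 0 0.22 0.07;-0.529 -0.595 -0.1 0 0 0.22 0.07;-0.529 -0.595 -0.1 0 0 0.22 0.07;-0.529 -0.595 -0.1 0 0 0.22 0.07;-0.529 -0.595 -0.1 0 0 0.22 0.07;-0.529 -0.595 -0.1 0 0 0.22 0.07;-0.529 -0.595 -0.1 0 0 0.22 0.07;-0.529 -0.595 -0.1 0 0 0.22 0.07;-0.529 -0.595 -0.1 0 0 0.22 0.07;-0.529 -0.595 -0.1 0 0 0.22 0.07",
  "squeeze": 30
}}

```text
clock: 3.55
ee_pos: [0.5221, -0.0888, 0.3311]
tcp_rot: [-0.695, -3.063, -0.001]
force: [0.6, 0.0, 0.1]
width: 0.07
```

```bash
python3 - <<'E'
from h import *
s=st()
p=grab_frame('wrist'); cv2.imwrite('pics/wrist2.png',p['pixels'])
R0=Rn.from_rotvec(s['tcp_rot']).as_matrix()
T=np.eye(4);T[:3,:3]=R0;T[:3,3]=s['ee_pos'];T=T@p['tool_from_camera']
X,u,v=world(p,None,T)
m=(np.hypot(*(X[:,:2]-AX).T)<.09)&(X[:,2]>.18)&(X[:,2]<.27)
Y=X[m]
D=Y[(Y[:,2]>.184)&(Y[:,2]<.196)]; hull=cv2.convexHull(D[:,:2].astype(np.float32)*1000)
print('deck',len(D),np.median(D[:,2]),cv2.fitEllipse(hull))
Kb=Y[(Y[:,2]>.242)]; print('knobtop',len(Kb),np.median(Kb,0))
hh=cv2.convexHull(Kb[:,:2].astype(np.float32)*1000); print(cv2.minEnclosingCircle(hh))
E
```

```text
{'clock': 3.55, 'joint_pos': [-0.4934, 0.0758, 0.6194, 1.5751, -0.0446, 1.5052, 1.252], 'joint_torque': [1.9123, -36.7488, 3.5471, -40.2319, 0.1994, -0.0122, 0.0903], 'ee_pos': [0.5221, -0.0888, 0.3311], 'tcp_rot': [-0.6954, -3.0632, -0.0008], 'force': [0.6075, 0.0296, 0.1321], 'ft_torque': [0.0231, 0.0038, -0.0008], 'width': 0.07}
deck 15965 0.19020310264574875 ((547.533447265625, -32.07368850708008), (156.9182586669922, 156.95401000976562), 126.79063415527344)
knobtop 953 [ 0.51957092 -0.08755245  0.24511123]
((520.2237548828125, -88.07012939453125), 12.003695487976074)
```

View pics/wrist2.png

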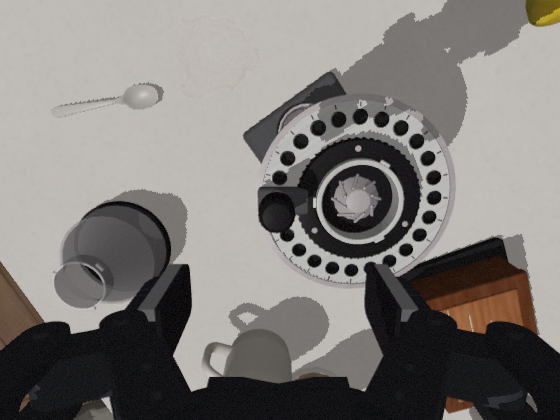

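```bash
python3 - <<'E'
from h import *
goal([.520,-.0882,.265],64)
E
```

```text
row [ 0.0019 -0.0009  0.0661] [ 0.0005 -0.0006  0.0085]
```

>>> {"method": "arm_command", "body": {
  "targets": "0.002 -0.001 0.03 0 0 0.008 0.06;0.002 -0.001 0.066 0 0 0.008 0.06;0.002 -0.001 0.066 0 0 0.008 0.06;0.002 -0.001 0.066 0 0 0.008 0.06;0.002 -0.001 0.066 0 0 0.008 0.06"
}}

```text
clock: 4.1
ee_pos: [0.5207, -0.0897, 0.2672]
tcp_rot: [0.708, 3.059, 0.001]
force: [-0.4, 0.1, -0.9]
width: 0.0602
```

```bash
cat >> h.py <<'E'
def wknob(name,ztop=.242,axis=AX):
    s=robot.get_state(); p=grab_frame('wrist'); cv2.imwrite(f'pics/{name}.png',p['pixels'])
    T=np.eye(4);T[:3,:3]=Rn.from_rotvec(s['tcp_rot']).as_matrix();T[:3,3]=s['ee_pos'];Tw=T@p['tool_from_camera']
    X,u,v=world(p,None,Tw); 
    m=(np.hypot(*(X[:,:2]-axis).T)<.09)&(X[:,2]>.18)&(X[:,2]<.27); Y=X[m]
    D=Y[(Y[:,2]>.184)&(Y[:,2]<.196)]
    if len(D)>10:
        hull=cv2.convexHull(D[:,:2].astype(np.float32)*1000); print('deck',len(D),cv2.fitEllipse(hull))
    Kb=Y[(Y[:,2]>ztop)]
    if len(Kb)>10:
        hh=cv2.convexHull(Kb[:,:2].astype(np.float32)*1000);c,r=cv2.minEnclosingCircle(hh); print('knob',len(Kb),np.median(Kb,0).round(4),c,r)
        k=np.array([c[0]/1e3,c[1]/1e3,np.median(Kb[:,2])]); print('in tool',(T[:3,:3].T@(k-T[:3,3])).round(4))
    return s,p,T
E
python3 - <<'E'
from h import *
st(); wknob('wrist3')
E
```

```text
{'clock': 4.1, 'joint_pos': [-0.4888, 0.093, 0.6188, 1.692, -0.0556, 1.3718, 1.255], 'joint_torque': [-0.244, -36.106, 2.0961, -38.4544, -0.0077, 0.0197, -0.0095], 'ee_pos': [0.5207, -0.0897, 0.2672], 'tcp_rot': [0.7076, 3.0586, 0.0013], 'force': [-0.4423, 0.0987, -0.9117], 'ft_torque': [0.0023, 0.0238, -0.013], 'width': 0.0602}
deck 23396 ((547.4300537109375, -32.009342193603516), (156.97023010253906, 157.21604919433594), 162.75962829589844)
knob 1671 [ 0.5192 -0.0873  0.2451] (520.19677734375, -87.46302795410156) 12.0842924118042
in tool [0.0015 0.0017 0.0221]
```

View pics/wrist3.png

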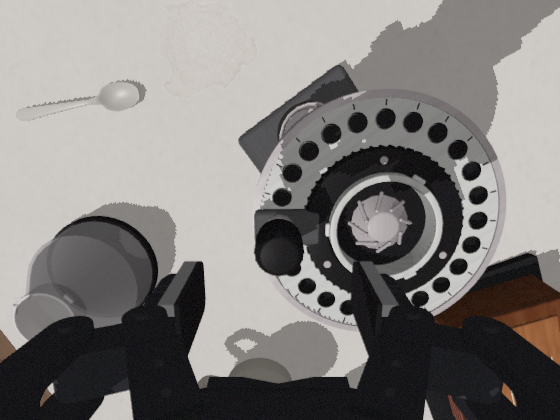

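Knob sits at about (280,248) in the wrist image, between the fingers (inner edges at about 203 and 355), and 1–2 mm off in tool x and y. The next move descends with that correction.

>>> {"method": "arm_command", "body": {
  "targets": "0.001 0.002 0.01 0 0 0 0.06;0.001 0.002 0.03 0 0 0 0.06;0.001 0.002 0.045 0 0 0 0.06;0.001 0.002 0.049 0 0 0 0.05;0.001 0.002 0.049 0 0 0 0.045;0.001 0.002 0.049 0 0 0 0.042"
}}

```text
clock: 4.75
ee_pos: [0.5203, -0.0881, 0.217]
tcp_rot: [0.71, 3.059, 0.0]
force: [0.2, 0.2, 0.3]
width: 0.042
```

```bash
python3 - <<'E'
from h import *
st(); wknob('wrist4')
p=grab_frame('side'); cv2.imwrite('pics/side4.png',cv2.resize(p['pixels'][80:280,160:360],None,fx=3,fy=3,interpolation=cv2.INTER_CUBIC))
E
```

```text
{'clock': 4.75, 'joint_pos': [-0.4822, 0.1267, 0.6166, 1.7679, -0.0768, 1.2699, 1.2683], 'joint_torque': [-0.0601, -37.7271, 3.0526, -37.6979, 0.0001, -0.0151, 0.0028], 'ee_pos': [0.5203, -0.0881, 0.217], 'tcp_rot': [0.7096, 3.0594, 0.0005], 'force': [0.1652, 0.1542, 0.324], 'ft_torque': [0.0255, -0.0006, 0.0384], 'width': 0.042}
deck 32714 ((547.5036010742188, -32.123634338378906), (156.983154296875, 157.44256591796875), 70.31655883789062)
knob 7935 [ 0.5203 -0.083   0.2495] (516.3719482421875, -71.05540466308594) 41.247947692871094
in tool [ 0.0109  0.0136 -0.0324]
```

View pics/wrist4.png

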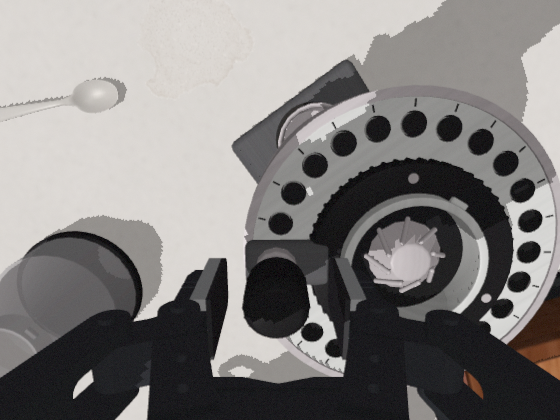

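View pics/side4.png

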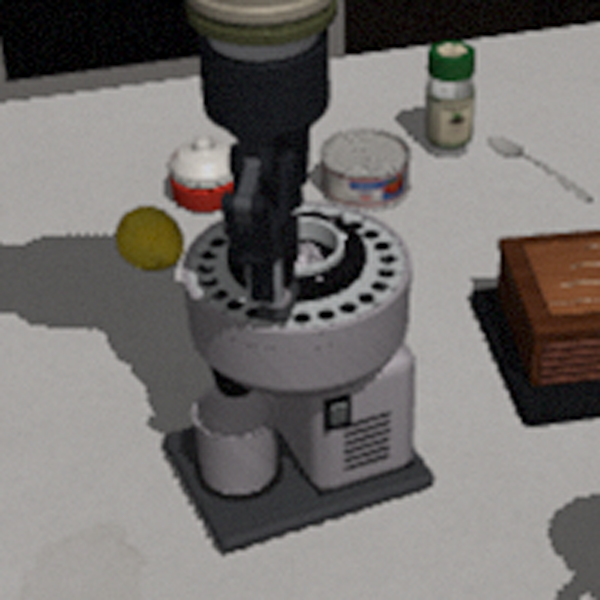

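The knob (about columns 247–311, centre 279) is centred between the pads (about 217 and 340), so I'm closing on it.

>>> {"method": "arm_command", "body": {
  "targets": "0 0 0 0 0 0 0.034;0 0 0 0 0 0 0.028;0 0 0 0 0 0 0.024;0 0 0 0 0 0 0.02;0 0 0 0 0 0 0.02;0 0 0 0 0 0 0.02",
  "squeeze": 40
}}

```text
clock: 5.45
ee_pos: [0.5199, -0.0885, 0.2166]
tcp_rot: [0.71, 3.06, -0.0]
force: [-3.3, -2.8, 4.9]
width: 0.0227
```

```bash
python3 - <<'E'
from h import *
st()
E
```

```text
{'clock': 5.45, 'joint_pos': [-0.482, 0.1269, 0.617, 1.7688, -0.0765, 1.2696, 1.2685], 'joint_torque': [-1.714, -36.2373, 1.327, -36.8129, -1.0798, -0.6552, 0.005], 'ee_pos': [0.5199, -0.0885, 0.2166], 'tcp_rot': [0.7104, 3.0598, -0.0003], 'force': [-3.2737, -2.8388, 4.859], 'ft_torque': [-0.7036, 0.5672, 0.0217], 'width': 0.0227}
```

>>> {"method": "arm_command", "body": {
  "targets": "0 0 -0.003 0 0 0 0.02;0 0 -0.006 0 0 0 0.02;0 0 -0.009 0 0 0 0.02;0 0 -0.0105 0 0 0 0.02;0 0 -0.0105 0 0 0 0.02"
}}

```text
clock: 5.95
ee_pos: [0.5194, -0.0882, 0.2265]
tcp_rot: [-0.71, -3.059, 0.0]
force: [-2.2, -3.3, -6.7]
width: 0.0227
```

```bash
python3 - <<'E'
from h import *
st()
p=grab_frame('side'); cv2.imwrite('pics/side5.png',cv2.resize(p['pixels'][130:200,215:305],None,fx=8,fy=8,interpolation=cv2.INTER_CUBIC))
p=grab_frame('wrist'); cv2.imwrite('pics/wrist5.png',p['pixels'])
E
```

```text
{'clock': 5.95, 'joint_pos': [-0.4843, 0.1188, 0.6171, 1.7548, -0.0712, 1.2914, 1.264], 'joint_torque': [-2.1512, -41.1637, 1.1545, -42.6731, -1.3627, -0.3781, -0.0067], 'ee_pos': [0.5194, -0.0882, 0.2265], 'tcp_rot': [-0.7098, -3.0593, 0.0005], 'force': [-2.1915, -3.2749, -6.6519], 'ft_torque': [-0.8812, 0.3909, 0.0127], 'width': 0.0227}
```

View pics/side5.png

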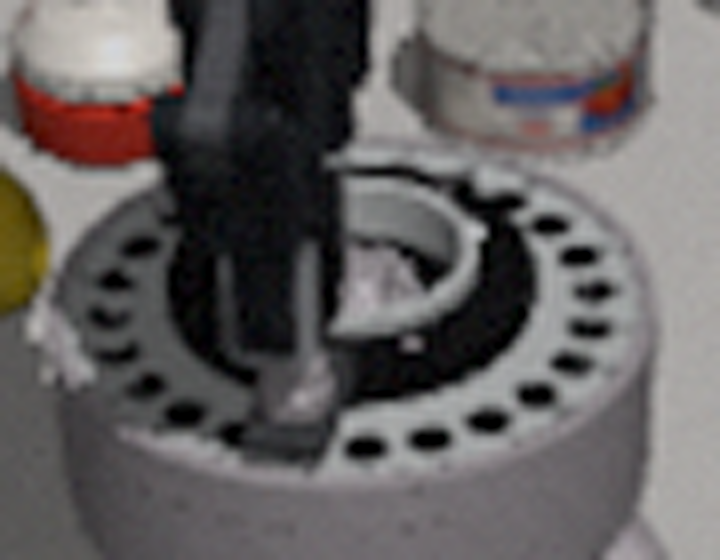

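View pics/wrist5.png

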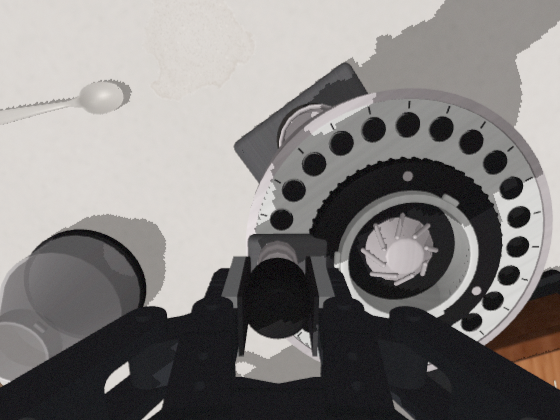

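Side view: pin drawn, knob lifted clear of the sleeve. The wrist spring force of 6.7 N gives about 10.5 mm draw. First I turn the collar 10° clockwise.

>>> {"method": "arm_command", "body": {
  "targets": "0.0027 0 0 0 0 0.0436 0.02;0.0054 0 0 0 0 0.0873 0.02;0.0081 0.0003 0 0 0 0.1309 0.02;0.0108 0.0006 0 0 0 0.1745 0.02;0.0108 0.0006 0 0 0 0.1745 0.02"
}}

```text
clock: 6.55
ee_pos: [0.5101, -0.0824, 0.2266]
tcp_rot: [-0.974, -2.986, -0.0]
force: [-2.0, -3.3, -6.2]
width: 0.0228
```

```bash
cat >> h.py <<'E'
A2=np.array([.5475,-.0321])
def rep():
    s=robot.get_state(); R=Rn.from_rotvec(s['tcp_rot']).as_matrix(); f=R.T@s['force']; d=s['ee_pos'][:2]-A2
    print('t',round(s['clock'],2),'pos',np.round(s['ee_pos'],4),'f_tool(x tang: - = resist cw, y: +=inward)',np.round(f,2),'r',round(np.hypot(*d)*1e3,2),'ang',round(np.degrees(np.arctan2(d[1],d[0]))%360,2),'head',round(np.degrees(np.arctan2(R[1,1],R[0,1])),2),'w',round(s['width'],4), 'tq',np.round(R.T@s['ft_torque'],2)); return s
E
python3 -c "
from h import *
rep()"
```

```text
t 6.55 pos [ 0.5101 -0.0824  0.2266] f_tool(x tang: - = resist cw, y: +=inward) [-0.34 -3.85  6.2 ] r 62.68 ang 233.41 head 53.86 w 0.0228 tq [ 0.78 -0.    0.01]
```

>>> {"method": "arm_command", "body": {
  "targets": "0.0022 0 0 0 0 0.035 0.02;0.0043 0.0002 0 0 0 0.07 0.02;0.0086 0.0006 0 0 0 0.14 0.02;0.0129 0.0014 0 0 0 0.21 0.02;0.0171 0.0024 0 0 0 0.28 0.02;0.0171 0.0024 0 0 0 0.28 0.02"
}}

```text
clock: 7.15
ee_pos: [0.4977, -0.07, 0.2266]
tcp_rot: [-1.379, -2.822, -0.001]
force: [-2.5, -2.1, -6.9]
width: 0.023
```

```bash
python3 -c "
from h import *
rep()"
```

```text
t 7.15 pos [ 0.4977 -0.07    0.2266] f_tool(x tang: - = resist cw, y: +=inward) [-0.11 -3.22  6.91] r 62.53 ang 217.28 head 37.9 w 0.023 tq [ 0.55  0.17 -0.01]
```

>>> {"method": "arm_command", "body": {
  "targets": "0.0011 0 0 0 0 0.0175 0.02;0.0022 0 0 0 0 0.035 0.02;0.0032 0.0001 0 0 0 0.052 0.02;0.0032 0.0001 0 0 0 0.052 0.02"
}}

```text
clock: 7.55
ee_pos: [0.4962, -0.068, 0.2268]
tcp_rot: [1.454, 2.785, 0.001]
force: [-0.4, -0.4, -7.0]
width: 0.0232
```

```bash
python3 -c "
from h import *
rep()"
```

```text
t 7.55 pos [ 0.4962 -0.068   0.2268] f_tool(x tang: - = resist cw, y: +=inward) [-0.11 -0.6   6.96] r 62.57 ang 214.98 head 34.85 w 0.0232 tq [ 0.11 -0.11 -0.01]
```

>>> {"method": "arm_command", "body": {
  "targets": "0.0011 0 0 0 0 0.0175 0.02;0.0022 0 0 0 0 0.035 0.02;0.0022 0 0 0 0 0.035 0.02"
}}

```text
clock: 7.85
ee_pos: [0.495, -0.066, 0.2269]
tcp_rot: [1.503, 2.759, 0.001]
force: [0.7, -2.1, -7.0]
width: 0.0228
```

```bash
python3 -c "
from h import *
rep()"
```

```text
t 7.85 pos [ 0.495  -0.066   0.2269] f_tool(x tang: - = resist cw, y: +=inward) [-2.1  -0.53  6.97] r 62.53 ang 212.85 head 32.83 w 0.0228 tq [-0.11 -0.23 -0.01]
```

>>> {"method": "arm_command", "body": {
  "targets": "0.0011 0 0 0 0 0.0175 0.02;0.0011 0 0 0 0 0.0175 0.02"
}}

```text
clock: 8.05
ee_pos: [0.4944, -0.0651, 0.2268]
tcp_rot: [1.527, 2.745, 0.001]
force: [2.9, 0.1, -6.7]
width: 0.0231
```

```bash
python3 -c "
from h import *
rep()"
```

```text
t 8.05 pos [ 0.4944 -0.0651  0.2268] f_tool(x tang: - = resist cw, y: +=inward) [-1.41  2.54  6.66] r 62.56 ang 211.86 head 31.82 w 0.0231 tq [-0.2  -0.25 -0.03]
```

>>> {"method": "arm_command", "body": {
  "targets": "0.0011 0 0 0 0 0.0175 0.02;0.0011 0 0 0 0 0.0175 0.02"
}}

```text
clock: 8.25
ee_pos: [0.4938, -0.0642, 0.2268]
tcp_rot: [1.551, 2.732, 0.001]
force: [2.3, 1.0, -7.1]
width: 0.0229
```

```bash
python3 -c "
from h import *
rep()"
```

```text
t 8.25 pos [ 0.4938 -0.0642  0.2268] f_tool(x tang: - = resist cw, y: +=inward) [-0.33  2.45  7.13] r 62.59 ang 210.89 head 30.82 w 0.0229 tq [-0.45 -0.17  0.02]
```

>>> {"method": "arm_command", "body": {
  "targets": "0.0011 0 0 0 0 0.0175 0.02;0.0022 0 0 0 0 0.035 0.02;0.0022 0 0 0 0 0.035 0.02"
}}

```text
clock: 8.55
ee_pos: [0.4927, -0.0623, 0.2269]
tcp_rot: [1.599, 2.704, 0.001]
force: [3.0, 0.3, -7.3]
width: 0.023
```

```bash
python3 -c "
from h import *
rep()"
```

```text
t 8.55 pos [ 0.4927 -0.0623  0.2269] f_tool(x tang: - = resist cw, y: +=inward) [-1.15  2.76  7.33] r 62.58 ang 208.83 head 28.81 w 0.023 tq [-0.68 -0.14  0.05]
```

>>> {"method": "arm_command", "body": {
  "targets": "0.0011 0 0 0 0 0.0175 0.02;0.0022 0 0 0 0 0.035 0.02;0.0022 0 0 0 0 0.035 0.02"
}}

```text
clock: 8.85
ee_pos: [0.4916, -0.0604, 0.2269]
tcp_rot: [1.646, 2.676, 0.001]
force: [3.1, 0.5, -6.6]
width: 0.0228
```

```bash
python3 -c "
from h import *
rep()"
```

```text
t 8.85 pos [ 0.4916 -0.0604  0.2269] f_tool(x tang: - = resist cw, y: +=inward) [-0.99  3.01  6.62] r 62.63 ang 206.82 head 26.81 w 0.0228 tq [-0.9  -0.19  0.04]
```

>>> {"method": "arm_command", "body": {
  "targets": "0.0011 0.0002 0 0 0 0.0175 0.02;0.0022 0.0003 0 0 0 0.035 0.02;0.0022 0.0003 0 0 0 0.035 0.02"
}}

```text
clock: 9.15
ee_pos: [0.4907, -0.0584, 0.2268]
tcp_rot: [-1.693, -2.646, -0.0]
force: [3.6, 0.7, -5.8]
width: 0.0226
```

```bash
python3 -c "
from h import *
rep()"
```

```text
t 9.15 pos [ 0.4907 -0.0584  0.2268] f_tool(x tang: - = resist cw, y: +=inward) [-0.84  3.61  5.82] r 62.56 ang 204.86 head 24.79 w 0.0226 tq [-0.82 -0.13  0.04]
```

>>> {"method": "arm_command", "body": {
  "targets": "0.0011 0.0001 0 0 0 0.0175 0.02;0.0022 0.0002 0 0 0 0.035 0.02;0.0022 0.0002 0 0 0 0.035 0.02"
}}

```text
clock: 9.45
ee_pos: [0.4899, -0.0564, 0.2267]
tcp_rot: [-1.739, -2.616, 0.0]
force: [3.0, 0.3, -6.9]
width: 0.0229
```

```bash
python3 -c "
from h import *
rep()"
```

```text
t 9.45 pos [ 0.4899 -0.0564  0.2267] f_tool(x tang: - = resist cw, y: +=inward) [-0.86  2.85  6.92] r 62.53 ang 202.83 head 22.78 w 0.0229 tq [-0.65 -0.26  0.05]
```

>>> {"method": "arm_command", "body": {
  "targets": "0.0011 0 0 0 0 0.0175 0.02;0.0022 0.0001 0 0 0 0.035 0.02;0.0022 0.0001 0 0 0 0.035 0.02"
}}

```text
clock: 9.75
ee_pos: [0.4891, -0.0543, 0.2267]
tcp_rot: [-1.784, -2.585, 0.0]
force: [3.2, 0.1, -6.6]
width: 0.0227
```

```bash
python3 -c "
from h import *
rep()"
```

```text
t 9.75 pos [ 0.4891 -0.0543  0.2267] f_tool(x tang: - = resist cw, y: +=inward) [-1.01  3.09  6.6 ] r 62.45 ang 200.82 head 20.78 w 0.0227 tq [-0.65 -0.23  0.02]
```

>>> {"method": "arm_command", "body": {
  "targets": "0.0011 0.0001 0 0 0 0.0175 0.02;0.0022 0.0002 0 0 0 0.035 0.02;0.0022 0.0002 0 0 0 0.035 0.02"
}}

```text
clock: 10.05
ee_pos: [0.4884, -0.0522, 0.2267]
tcp_rot: [-1.829, -2.554, 0.0]
force: [1.5, 0.5, -7.0]
width: 0.0232
```

```bash
python3 -c "
from h import *
rep()"
```

```text
t 10.05 pos [ 0.4884 -0.0522  0.2267] f_tool(x tang: - = resist cw, y: +=inward) [-0.    1.53  6.96] r 62.38 ang 198.77 head 18.77 w 0.0232 tq [-0.35 -0.21  0.01]
```

>>> {"method": "arm_command", "body": {
  "targets": "0.0011 0.0001 0 0 0 0.0175 0.02;0.0022 0.0002 0 0 0 0.035 0.02;0.0022 0.0002 0 0 0 0.035 0.02"
}}

```text
clock: 10.35
ee_pos: [0.4878, -0.0501, 0.2266]
tcp_rot: [-1.874, -2.521, 0.001]
force: [0.4, -0.6, -7.3]
width: 0.023
```

```bash
python3 -c "
from h import *
rep()"
```

```text
t 10.35 pos [ 0.4878 -0.0501  0.2266] f_tool(x tang: - = resist cw, y: +=inward) [-0.65  0.18  7.31] r 62.32 ang 196.77 head 16.76 w 0.023 tq [ 0.02 -0.17 -0.02]
```

>>> {"method": "arm_command", "body": {
  "targets": "0.0011 0 0 0 0 0.0175 0.02;0.0022 0.0001 0 0 0 0.035 0.02;0.0022 0.0001 0 0 0 0.035 0.02"
}}

```text
clock: 10.65
ee_pos: [0.4873, -0.0479, 0.2267]
tcp_rot: [-1.917, -2.488, 0.001]
force: [-1.3, -0.3, -7.1]
width: 0.0232
```

```bash
python3 -c "
from h import *
rep()"
```

```text
t 10.65 pos [ 0.4873 -0.0479  0.2267] f_tool(x tang: - = resist cw, y: +=inward) [ 0.05 -1.28  7.06] r 62.22 ang 194.71 head 14.76 w 0.0232 tq [ 0.28 -0.18  0.01]
```

>>> {"method": "arm_command", "body": {
  "targets": "0.0011 0 0 0 0 0.0175 0.02;0.0022 0.0001 0 0 0 0.035 0.02;0.0022 0.0001 0 0 0 0.035 0.02"
}}

```text
clock: 10.95
ee_pos: [0.4869, -0.0457, 0.2266]
tcp_rot: [-1.961, -2.454, 0.001]
force: [-2.1, -1.2, -6.3]
width: 0.0226
```

```bash
python3 -c "
from h import *
rep()"
```

```text
t 10.95 pos [ 0.4869 -0.0457  0.2266] f_tool(x tang: - = resist cw, y: +=inward) [-0.71 -2.31  6.27] r 62.15 ang 192.66 head 12.75 w 0.0226 tq [ 0.57 -0.23  0.07]
```

Now 50.7°, still free. I'm continuing, with the radial correction dropped.

>>> {"method": "arm_command", "body": {
  "targets": "0.0011 -0.0001 0 0 0 0.0175 0.02;0.0022 -0.0001 0 0 0 0.035 0.02;0.0022 -0.0001 0 0 0 0.035 0.02"
}}

```text
clock: 11.25
ee_pos: [0.4864, -0.0435, 0.2267]
tcp_rot: [-2.003, -2.42, 0.0]
force: [-1.4, -1.6, -6.7]
width: 0.0229
```

```bash
python3 -c "
from h import *
rep()"
```

```text
t 11.25 pos [ 0.4864 -0.0435  0.2267] f_tool(x tang: - = resist cw, y: +=inward) [-1.32 -1.64  6.66] r 62.11 ang 190.6 head 10.75 w 0.0229 tq [ 0.54 -0.21  0.03]
```

>>> {"method": "arm_command", "body": {
  "targets": "0.0011 -0.0001 0 0 0 0.0175 0.02;0.0022 -0.0001 0 0 0 0.035 0.02;0.0022 -0.0001 0 0 0 0.035 0.02"
}}

```text
clock: 11.55
ee_pos: [0.4861, -0.0413, 0.2268]
tcp_rot: [-2.045, -2.385, -0.0]
force: [-1.1, -0.7, -6.6]
width: 0.0229
```

```bash
python3 -c "
from h import *
rep()"
```

```text
t 11.55 pos [ 0.4861 -0.0413  0.2268] f_tool(x tang: - = resist cw, y: +=inward) [-0.56 -1.21  6.6 ] r 62.1 ang 188.51 head 8.76 w 0.0229 tq [ 0.38 -0.24  0.  ]
```

>>> {"method": "arm_command", "body": {
  "targets": "0.0011 0 0 0 0 0.0175 0.02;0.0022 0 0 0 0 0.035 0.02;0.0022 0 0 0 0 0.035 0.02"
}}

```text
clock: 11.85
ee_pos: [0.4858, -0.0391, 0.2268]
tcp_rot: [2.087, 2.348, 0.001]
force: [-0.1, -0.7, -7.0]
width: 0.0229
```

```bash
python3 -c "
from h import *
rep()"
```

```text
t 11.85 pos [ 0.4858 -0.0391  0.2268] f_tool(x tang: - = resist cw, y: +=inward) [-0.68 -0.16  7.02] r 62.09 ang 186.5 head 6.75 w 0.0229 tq [ 0.22 -0.17  0.  ]
```

>>> {"method": "arm_command", "body": {
  "targets": "0.0011 0 0 0 0 0.0175 0.02;0.0022 0 0 0 0 0.035 0.02;0.0022 0 0 0 0 0.035 0.02"
}}

```text
clock: 12.15
ee_pos: [0.4856, -0.0369, 0.2269]
tcp_rot: [2.127, 2.311, 0.001]
force: [0.1, -0.5, -6.8]
width: 0.023
```

```bash
python3 -c "
from h import *
rep()"
```

```text
t 12.15 pos [ 0.4856 -0.0369  0.2269] f_tool(x tang: - = resist cw, y: +=inward) [-0.5   0.04  6.79] r 62.09 ang 184.48 head 4.75 w 0.023 tq [-0.04 -0.2   0.01]
```

>>> {"method": "arm_command", "body": {
  "targets": "0.0011 0 0 0 0 0.0175 0.02;0.0022 0 0 0 0 0.035 0.02;0.0022 0 0 0 0 0.035 0.02"
}}

```text
clock: 12.45
ee_pos: [0.4855, -0.0352, 0.2269]
tcp_rot: [2.168, 2.273, 0.0]
force: [0.7, -2.8, -5.9]
width: 0.0226
```

```bash
python3 -c "
from h import *
rep()"
```

```text
t 12.45 pos [ 0.4855 -0.0352  0.2269] f_tool(x tang: - = resist cw, y: +=inward) [-2.85  0.54  5.92] r 62.08 ang 182.87 head 2.71 w 0.0226 tq [-0.27 -0.61 -0.01]
```

>>> {"method": "arm_command", "body": {
  "targets": "0.0011 0 0 0 0 0.0175 0.02;0.0022 0 0 0 0 0.035 0.02;0.0022 0 0 0 0 0.035 0.02"
}}

```text
clock: 12.75
ee_pos: [0.4854, -0.0336, 0.2269]
tcp_rot: [2.208, 2.233, -0.0]
force: [2.4, -5.6, -6.1]
width: 0.0228
```

```bash
python3 -c "
from h import *
rep()"
```

```text
t 12.75 pos [ 0.4854 -0.0336  0.2269] f_tool(x tang: - = resist cw, y: +=inward) [-5.66  2.36  6.08] r 62.1 ang 181.39 head 0.65 w 0.0228 tq [-0.46 -1.27  0.03]
```

Touch felt: the resisting force rises 0.6 → 2.9 → 5.7 N and the arm lags its command. I'll press slightly more for a clear reading, then measure the curve on the way back to locate the touch precisely.

>>> {"method": "arm_command", "body": {
  "targets": "0.0008 0 0 0 0 0.0125 0.02;0.0008 0 0 0 0 0.0125 0.02;0.0008 0 0 0 0 0.0125 0.02"
}}

```text
clock: 13.05
ee_pos: [0.4854, -0.0332, 0.2269]
tcp_rot: [2.221, 2.219, -0.001]
force: [2.5, -7.3, -7.3]
width: 0.0229
```

```bash
python3 -c "
from h import *
rep(); wknob('wrist6',.25)"
```

```text
t 13.05 pos [ 0.4854 -0.0332  0.2269] f_tool(x tang: - = resist cw, y: +=inward) [-7.24  2.46  7.36] r 62.1 ang 181.0 head -0.05 w 0.0229 tq [-0.6  -1.52  0.  ]
deck 29634 ((547.3750610351562, -32.089473724365234), (156.92282104492188, 157.51278686523438), 77.97208404541016)
knob 6071 [ 0.4852 -0.0278  0.2554] (489.3558349609375, -24.944364547729492) 29.302549362182617
in tool [ 0.0082  0.004  -0.0285]
```

View pics/wrist6.png

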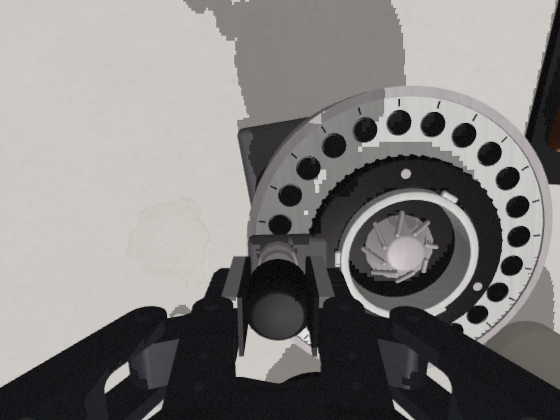

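```bash
cat > polar.py <<'E'
from h import *
def polar(name,zpl=.190,c=None):
    s=robot.get_state(); p=grab_frame('wrist')
    T=np.eye(4);T[:3,:3]=Rn.from_rotvec(s['tcp_rot']).as_matrix();T[:3,3]=s['ee_pos'];Tw=T@p['tool_from_camera']
    X,u,v=world(p,None,Tw)
    D=X[(np.hypot(*(X[:,:2]-A2).T)<.09)&(X[:,2]>.184)&(X[:,2]<.196)]; (cx,cy),_,_=cv2.fitEllipse(cv2.convexHull(D[:,:2].astype(np.float32)*1000))
    c=np.array([cx,cy])/1e3
    # render top-down map 0.25mm/px for plane z
    N=720;g=(np.arange(N)-N/2)*.25e-3
    gx,gy=np.meshgrid(g+c[0],c[1]-g)   # x right, y up
    out={}
    Ti=np.linalg.inv(Tw)
    for z in zpl if isinstance(zpl,(list,tuple)) else [zpl]:
        P=np.stack([gx.ravel(),gy.ravel(),np.full(gx.size,z)],1)@Ti[:3,:3].T+Ti[:3,3]
        uv=P@p['K'].T; uv=uv[:,:2]/uv[:,2:]
        im=cv2.remap(p['pixels'],uv[:,0].reshape(N,N).astype(np.float32),uv[:,1].reshape(N,N).astype(np.float32),cv2.INTER_LINEAR)
        cv2.imwrite(f'pics/{name}_{int(z*1e3)}.png',im); out[z]=im
    return s,c,out
def holes(im):
    N=720;g=cv2.cvtColor(im,cv2.COLOR_BGR2GRAY)
    n,l,stt,cen=cv2.connectedComponentsWithStats((g<70).astype(np.uint8))
    r=[]
    for i in range(1,n):
        dx,dy=(cen[i,0]-N/2)*.25,-(cen[i,1]-N/2)*.25
        R=np.hypot(dx,dy); a=stt[i,4]*.0625
        if 55<R<69 and 35<a<110 and .7<stt[i,2]/stt[i,3]<1.4: r.append((np.degrees(np.arctan2(dy,dx))%360,R,a,dx,dy))
    return np.array(sorted(r))
E
python3 - <<'E'
from polar import *
s,c,o=polar('pol6',[.190,.204])
print(c); h=holes(o[.190]); print(h.round(2)); 
# circle fit of hole centres
dx,dy=h[:,3],h[:,4];A=np.c_[2*dx,2*dy,np.ones(len(h))];q=np.linalg.lstsq(A,dx**2+dy**2,rcond=None)[0];print('centre off mm',q[:2],'R',np.sqrt(q[2]+q[0]**2+q[1]**2))
a=np.degrees(np.arctan2(dy-q[1],dx-q[0]))%360; ph=np.degrees(np.angle(np.exp(1j*np.radians(a*24)).mean()))/24; print('phase mod15',ph%15, ((a-ph+7.5)%15-7.5).round(2))
E
```

```text
[ 0.54732874 -0.03207096]
[[  4.58  61.82  96.94  61.62   4.94]
 [ 19.59  61.9   96.38  58.32  20.76]
 [ 34.6   61.94  96.75  50.99  35.17]
 [ 49.56  62.03  96.31  40.23  47.21]
 [ 64.52  62.1   95.75  26.72  56.06]
 [ 79.45  62.16  95.88  11.38  61.11]
 [ 94.37  62.15  94.88  -4.73  61.97]
 [109.39  62.14  97.94 -20.63  58.61]
 [124.4   61.99 101.38 -35.02  51.15]
 [139.51  62.01 100.75 -47.16  40.26]
 [154.5   62.08  99.5  -56.03  26.72]
 [349.52  61.71  95.69  60.68 -11.22]]
centre off mm [-0.03739461  0.30707624] R 61.82297162816574
phase mod15 4.420836173176414 [-0.13 -0.11 -0.08 -0.07 -0.05 -0.06 -0.07  0.03  0.11  0.28  0.32 -0.17]
```

View pics/pol6_190.png

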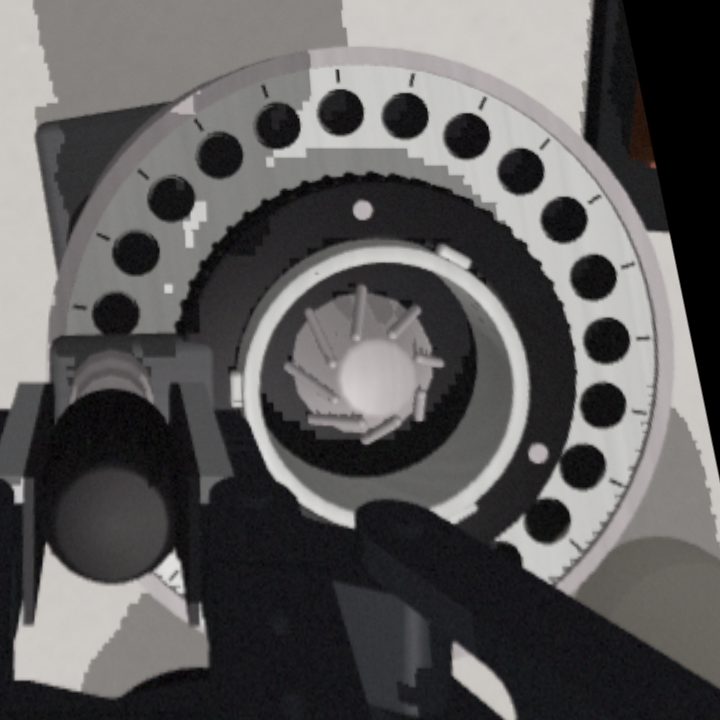

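View pics/pol6_204.png

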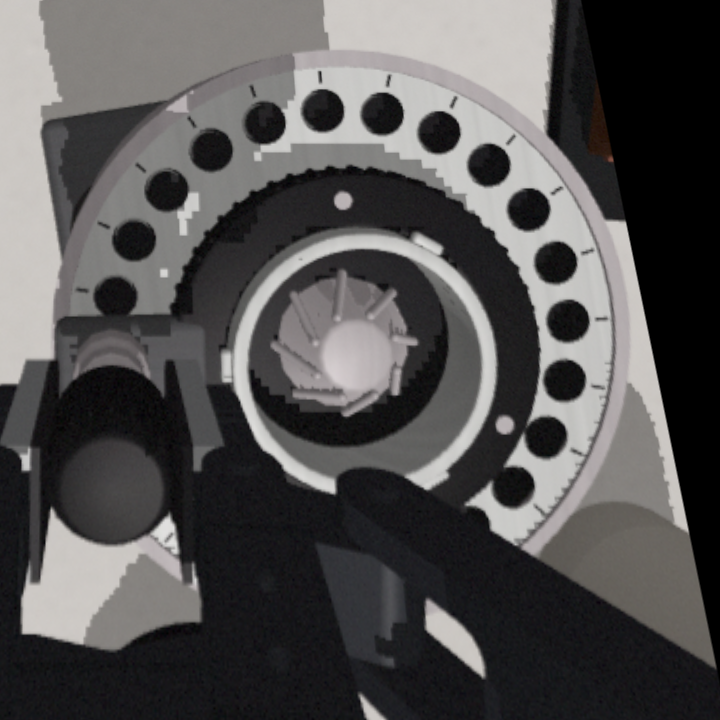

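Touch is close to the 60° hole, so the choice depends on precision. I'm zooming in on the lug edge against the holes.

```bash
python3 - <<'E'
from h import *
a=cv2.imread('pics/pol6_204.png')[270:400,40:220]; b=cv2.imread('pics/wrist6.png')[200:290,230:350]
f=lambda i,k:np.clip(cv2.resize(i,None,fx=k,fy=k,interpolation=cv2.INTER_CUBIC).astype(float)*1.8,0,255).astype(np.uint8)
cv2.imwrite('pics/z_a.png',f(a,4)); cv2.imwrite('pics/z_b.png',f(b,6))
E
```

```text
(no output)
```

View pics/z_b.png

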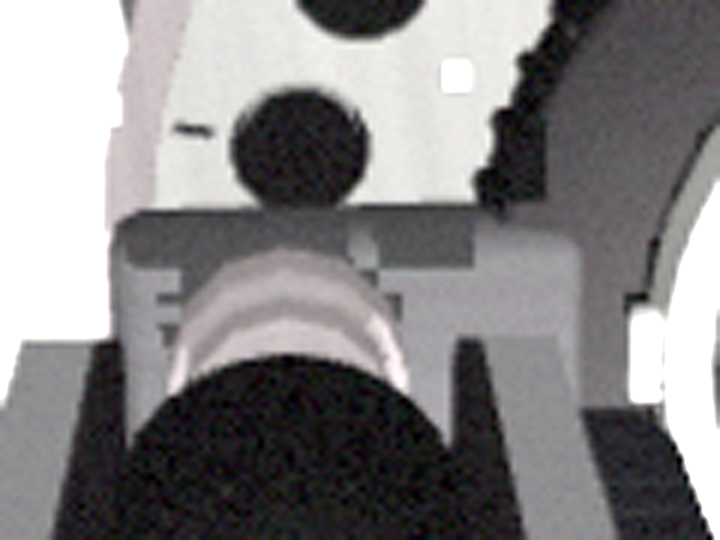

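```bash
python3 - <<'E'
# lateral profile of deck/lug in wrist6 picture using a new frame's depth
from h import *
s=rep(); p=grab_frame('wrist')
T=np.eye(4);T[:3,:3]=Rn.from_rotvec(s['tcp_rot']).as_matrix();T[:3,3]=s['ee_pos'];Tw=T@p['tool_from_camera']
X,u,v=world(p,None,Tw); d=X-np.array([.5473,-.0319,0])
for lo in (.0575,.062,.067,.072):
    m=(abs(-d[:,0]-lo)<.0012)&(d[:,1]>0.002)&(d[:,1]<.02)&(X[:,2]>.18)&(X[:,2]<.215)
    o=np.argsort(d[m,1]); print(lo,[(round(y*1e3,1),round(z*1e3,1)) for y,z in zip(d[m,1][o],X[m,2][o])][::2])
E
```

```text
t 13.15 pos [ 0.4854 -0.0332  0.2269] f_tool(x tang: - = resist cw, y: +=inward) [-6.66  1.81  6.99] r 62.08 ang 181.0 head -0.05 w 0.0229 tq [-0.52 -1.49 -0.04]
0.0575 [(np.float64(2.4), np.float64(214.8)), (np.float64(3.5), np.float64(214.1)), (np.float64(3.8), np.float64(211.0)), (np.float64(3.8), np.float64(213.6)), (np.float64(3.9), np.float64(181.6)), (np.float64(4.0), np.float64(181.9)), (np.float64(4.2), np.float64(182.3)), (np.float64(4.2), np.float64(210.9)), (np.float64(4.3), np.float64(214.9)), (np.float64(4.5), np.float64(211.5)), (np.float64(4.6), np.float64(213.0)), (np.float64(4.7), np.float64(214.5)), (np.float64(4.7), np.float64(182.3)), (np.float64(4.9), np.float64(211.4)), (np.float64(5.0), np.float64(209.2)), (np.float64(5.0), np.float64(210.6)), (np.float64(5.1), np.float64(211.9)), (np.float64(5.1), np.float64(181.7)), (np.float64(5.2), np.float64(182.0)), (np.float64(5.3), np.float64(182.1)), (np.float64(5.3), np.float64(182.3)), (np.float64(5.3), np.float64(211.3)), (np.float64(5.4), np.float64(203.6)), (np.float64(5.4), np.float64(212.7)), (np.float64(5.5), 
[... 16263 characters left out ...]
np.float64(16.4), np.float64(189.8)), (np.float64(16.7), np.float64(190.9)), (np.float64(16.8), np.float64(191.3)), (np.float64(16.9), np.float64(189.9)), (np.float64(17.3), np.float64(191.3)), (np.float64(17.5), np.float64(191.9)), (np.float64(17.6), np.float64(188.6)), (np.float64(17.7), np.float64(189.1)), (np.float64(18.0), np.float64(190.0)), (np.float64(18.1), np.float64(190.4)), (np.float64(18.5), np.float64(190.1)), (np.float64(18.8), np.float64(191.0)), (np.float64(19.0), np.float64(191.7)), (np.float64(19.1), np.float64(190.2)), (np.float64(19.4), np.float64(191.5)), (np.float64(19.8), np.float64(190.8)), (np.float64(19.8), np.float64(191.1)), (np.float64(19.9), np.float64(191.1))]
```

>>> {"method": "arm_command", "body": {
  "targets": "-0.0008 0 0 0 0 -0.0125 0.02;-0.0008 0 0 0 0 -0.0125 0.02"
}}

```text
clock: 13.4
ee_pos: [0.4854, -0.0336, 0.2269]
tcp_rot: [2.207, 2.234, -0.0]
force: [2.4, -4.4, -6.7]
width: 0.0227
```

```bash
python3 -c "
from h import *
rep()"
```

```text
t 13.4 pos [ 0.4854 -0.0336  0.2269] f_tool(x tang: - = resist cw, y: +=inward) [-4.44  2.38  6.74] r 62.1 ang 181.38 head 0.71 w 0.0227 tq [-0.52 -1.25 -0.05]
```

>>> {"method": "arm_command", "body": {
  "targets": "-0.0008 0 0 0 0 -0.0125 0.02;-0.0008 0 0 0 0 -0.0125 0.02"
}}

```text
clock: 13.6
ee_pos: [0.4854, -0.034, 0.2269]
tcp_rot: [2.193, 2.249, 0.0]
force: [3.2, -4.8, -6.8]
width: 0.0228
```

```bash
python3 -c "
from h import *
rep()"
```

```text
t 13.6 pos [ 0.4854 -0.034   0.2269] f_tool(x tang: - = resist cw, y: +=inward) [-4.92  3.05  6.78] r 62.11 ang 181.78 head 1.45 w 0.0228 tq [-0.57 -1.12  0.01]
```

>>> {"method": "arm_command", "body": {
  "targets": "-0.0008 0 0 0 0 -0.0125 0.02;-0.0008 0 0 0 0 -0.0125 0.02"
}}

```text
clock: 13.8
ee_pos: [0.4854, -0.0344, 0.2269]
tcp_rot: [2.178, 2.264, 0.001]
force: [2.4, -3.5, -6.0]
width: 0.0229
```

```bash
python3 -c "
from h import *
rep()"
```

```text
t 13.8 pos [ 0.4854 -0.0344  0.2269] f_tool(x tang: - = resist cw, y: +=inward) [-3.57  2.3   6.  ] r 62.15 ang 182.12 head 2.22 w 0.0229 tq [-0.69 -0.84  0.02]
```

>>> {"method": "arm_command", "body": {
  "targets": "-0.0008 0 0 0 0 -0.0125 0.02;-0.0008 0 0 0 0 -0.0125 0.02"
}}

```text
clock: 14.0
ee_pos: [0.4854, -0.0349, 0.2269]
tcp_rot: [-2.163, -2.278, -0.001]
force: [3.4, -2.6, -7.7]
width: 0.0229
```

```bash
python3 -c "
from h import *
rep()"
```

```text
t 14.0 pos [ 0.4854 -0.0349  0.2269] f_tool(x tang: - = resist cw, y: +=inward) [-2.78  3.23  7.67] r 62.17 ang 182.62 head 2.97 w 0.0229 tq [-0.73 -0.5  -0.  ]
```

>>> {"method": "arm_command", "body": {
  "targets": "-0.0008 0 0 0 0 -0.0125 0.02;-0.0008 0 0 0 0 -0.0125 0.02"
}}

```text
clock: 14.2
ee_pos: [0.4854, -0.0356, 0.2268]
tcp_rot: [-2.148, -2.292, -0.001]
force: [3.6, -0.2, -7.4]
width: 0.0228
```

```bash
python3 -c "
from h import *
rep()"
```

```text
t 14.2 pos [ 0.4854 -0.0356  0.2268] f_tool(x tang: - = resist cw, y: +=inward) [-0.47  3.53  7.38] r 62.22 ang 183.23 head 3.7 w 0.0228 tq [-0.86 -0.17  0.03]
```

>>> {"method": "arm_command", "body": {
  "targets": "-0.0008 0 0 0 0 -0.0125 0.02;-0.0008 0 0 0 0 -0.0125 0.02"
}}

```text
clock: 14.4
ee_pos: [0.4854, -0.0364, 0.2268]
tcp_rot: [-2.134, -2.305, -0.001]
force: [3.6, 1.2, -6.9]
width: 0.0231
```

```bash
python3 -c "
from h import *
rep()"
```

```text
t 14.4 pos [ 0.4854 -0.0364  0.2268] f_tool(x tang: - = resist cw, y: +=inward) [0.89 3.71 6.89] r 62.24 ang 183.95 head 4.42 w 0.0231 tq [-0.92  0.16 -0.05]
```

>>> {"method": "arm_command", "body": {
  "targets": "-0.0008 0 0 0 0 -0.0125 0.02;-0.0008 0 0 0 0 -0.0125 0.02"
}}

```text
clock: 14.6
ee_pos: [0.4855, -0.0374, 0.2268]
tcp_rot: [-2.12, -2.318, -0.001]
force: [3.9, 2.5, -7.3]
width: 0.0225
```

```bash
python3 -c "
from h import *
rep()"
```

```text
t 14.6 pos [ 0.4855 -0.0374  0.2268] f_tool(x tang: - = resist cw, y: +=inward) [2.09 4.12 7.34] r 62.26 ang 184.85 head 5.12 w 0.0225 tq [-0.97  0.27 -0.02]
```

The touch comes out at 60.0–60.8° by force, torque and vision. That puts the 60° hole right at the touch, within the pin's ±1.4° play, so the burrs can't be trusted to run free there. The first dependable hole is 45°, about 15–16° back and inside the 19.5° limit. I'm turning back to it with the pin still drawn.

>>> {"method": "arm_command", "body": {
  "targets": "-0.0022 0.0001 0 0 0 -0.035 0.02;-0.0043 0.0003 0 0 0 -0.07 0.02;-0.0087 0.0008 0 0 0 -0.14 0.02;-0.0129 0.0017 0 0 0 -0.21 0.02;-0.015 0.0022 0 0 0 -0.244 0.02;-0.015 0.0022 0 0 0 -0.244 0.02;-0.015 0.0022 0 0 0 -0.244 0.02"
}}

```text
clock: 15.3
ee_pos: [0.4886, -0.0525, 0.2266]
tcp_rot: [-1.825, -2.557, 0.001]
force: [1.0, 0.6, -6.7]
width: 0.023
```

```bash
cat > lug.py <<'E'
from polar import *
def lug(name):
    s=rep(); p=grab_frame('wrist'); cv2.imwrite(f'pics/{name}.png',p['pixels'])
    T=np.eye(4);T[:3,:3]=Rn.from_rotvec(s['tcp_rot']).as_matrix();T[:3,3]=s['ee_pos'];Tw=T@p['tool_from_camera']
    X,u,v=world(p,None,Tw); d=X[:,:2]-np.array([.5473,-.0320])
    best=[]
    # side-face pts: z .193-.201 ; rotate so lug dir = -x
    r=np.hypot(*d.T); m=(r>.05)&(r<.08)&(X[:,2]>.1925)&(X[:,2]<.2015)
    a0=np.arctan2(*(s['ee_pos'][:2]-np.array([.5473,-.0320]))[::-1])
    e=np.array([np.cos(a0),np.sin(a0)]); n=np.array([e[1],-e[0]]) # clockwise normal
    q=d[m]@n; g=d[m]@e; k=(q>.005)&(q<.016)&(g>.05)&(g<.077)
    off=np.median(q[k]); gm=np.median(g[k]); print('side pts',k.sum(),'off mm',off*1e3,'lug angle',np.degrees(a0)%360-np.degrees((off-.011)/gm))
E
python3 -c "
from lug import *
lug('wrist7')
s,c,o=polar('pol7',.190); h=holes(o[.190]); print(c,(h[:,0]%15).mean(),h[:,0].round(1))"
```

```text
t 15.3 pos [ 0.4886 -0.0525  0.2266] f_tool(x tang: - = resist cw, y: +=inward) [0.2  1.12 6.71] r 62.37 ang 199.08 head 18.97 w 0.023 tq [-0.25 -0.06  0.02]
side pts 145 off mm 10.819374656099953 lug angle 199.38781838341376
[ 0.54744708 -0.03206923] 4.530488884845228 [  4.6  19.6  34.6  49.6  64.6  79.6  94.5 109.4 124.4 139.4 154.5 169.5
 184.5]
```

View pics/wrist7.png

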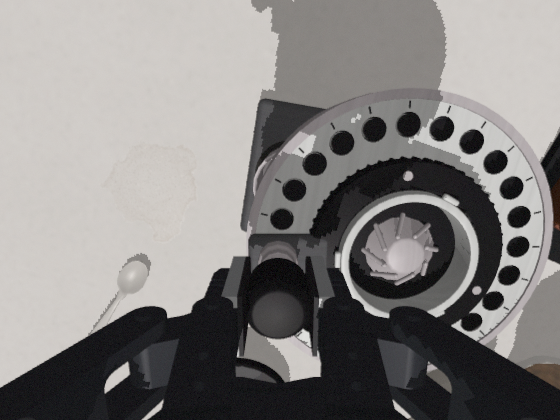

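The lug measures 199.4° against the hole at 199.5°, aligned within about 0.2 mm. I'm lowering the pin gently under control.

>>> {"method": "arm_command", "body": {
  "targets": "0 0 0.002 0 0 0 0.02;0 0 0.004 0 0 0 0.02;0 0 0.006 0 0 0 0.02;0 0 0.006 0 0 0 0.02"
}}

```text
clock: 15.8
ee_pos: [0.4886, -0.0524, 0.2205]
tcp_rot: [-1.823, -2.558, 0.001]
force: [-0.6, -0.1, -5.0]
width: 0.0228
```

```bash
python3 -c "
from h import *
rep()"
```

```text
t 15.8 pos [ 0.4886 -0.0524  0.2205] f_tool(x tang: - = resist cw, y: +=inward) [ 0.14 -0.63  5.01] r 62.27 ang 199.06 head 19.04 w 0.0228 tq [0.37 0.04 0.02]
```

The pin is at about 4 mm with 5 N of spring, already inside the hole with no side load. I'll lower it the rest of the way.

>>> {"method": "arm_command", "body": {
  "targets": "0 0 0.0015 0 0 0 0.02;0 0 0.003 0 0 0 0.02;0 0 0.0042 0 0 0 0.02;0 0 0.0042 0 0 0 0.02"
}}

```text
clock: 16.2
ee_pos: [0.4887, -0.0525, 0.2168]
tcp_rot: [-1.823, -2.558, -0.0]
force: [-4.6, -1.3, -0.9]
width: 0.0226
```

```bash
python3 -c "
from h import *
rep()"
```

```text
t 16.2 pos [ 0.4887 -0.0525  0.2168] f_tool(x tang: - = resist cw, y: +=inward) [ 0.32 -4.75  0.92] r 62.18 ang 199.11 head 19.04 w 0.0226 tq [ 1.02  0.17 -0.07]
```

>>> {"method": "arm_command", "body": {
  "targets": "0 0 0 0 0 0 0.03;0 0 0 0 0 0 0.04;0 0 0 0 0 0 0.05;0 0 0 0 0 0 0.055;0 0 0 0 0 0 0.055"
}}

```text
clock: 16.7
ee_pos: [0.4891, -0.0523, 0.2167]
tcp_rot: [1.823, 2.558, 0.001]
force: [0.1, -0.3, 1.4]
width: 0.055
```

```bash
python3 -c "
from h import *
rep(); p=grab_frame('wrist'); cv2.imwrite('pics/wrist8.png',p['pixels'])"
```

```text
t 16.7 pos [ 0.4891 -0.0523  0.2167] f_tool(x tang: - = resist cw, y: +=inward) [-0.33  0.   -1.38] r 61.83 ang 199.08 head 19.05 w 0.055 tq [-0.    0.04  0.05]
```

View pics/wrist8.png

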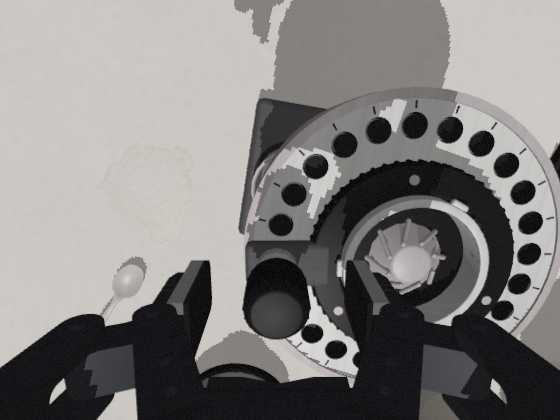

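The pads (about 205 and 355) are clear of the knob (245–310). I'm retreating straight up and checking the knob's height.

>>> {"method": "arm_command", "body": {
  "targets": "0 0 -0.02 0 0 0 0.055;0 0 -0.05 0 0 0 0.055;0 0 -0.09 0 0 0 0.055;0 0 -0.09 0 0 0 0.055;0 0 -0.09 0 0 0 0.055;0 0 -0.09 0 0 0 0.055"
}}

```text
clock: 17.35
ee_pos: [0.4885, -0.0523, 0.3056]
tcp_rot: [-1.822, -2.558, 0.001]
force: [-0.1, 0.3, -0.2]
width: 0.0549
```

```bash
cat > fin.py <<'E'
from h import *
rep(); s,p,T=wknob('wrist9',.240,A2)
for n in ['side','top']:
    q=grab_frame(n)
    cv2.imwrite(f'pics/{n}9.png',q['pixels'])
    for l in ['bean_hopper','mug','spoon','grounds_cup']:
        for r in models.cut_out(q,l)[:1]:
            P,_,_=world(q,r['mask']); print(n,l,round(r['conf'],2),np.median(P,0).round(3))
E
python3 fin.py
```

```text
t 17.35 pos [ 0.4885 -0.0523  0.3056] f_tool(x tang: - = resist cw, y: +=inward) [0.35 0.04 0.2 ] r 62.36 ang 198.9 head 19.06 w 0.0549 tq [ 0.04 -0.01  0.05]
deck 17961 ((547.3926391601562, -32.176795959472656), (156.88623046875, 157.30908203125), 83.93570709228516)
knob 1261 [ 0.488 -0.051  0.245] (488.48626708984375, -52.03013229370117) 12.376699447631836
in tool [0.0002 0.0001 0.0606]
side bean_hopper 0.91 [ 0.525 -0.355  0.065]
side mug 0.7 [ 0.754 -0.261  0.082]
side spoon 0.8 [ 0.365 -0.227  0.005]
side grounds_cup 0.91 [ 0.496 -0.058  0.053]
top bean_hopper 0.91 [ 0.529 -0.319  0.067]
top mug 0.74 [ 0.757 -0.236  0.073]
top spoon 0.55 [ 0.37  -0.214  0.006]
top grounds_cup 0.7 [ 0.528 -0.319  0.067]
```

View pics/wrist9.png

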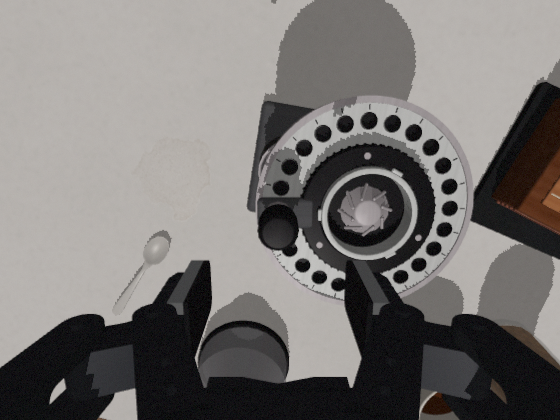

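View pics/side9.png

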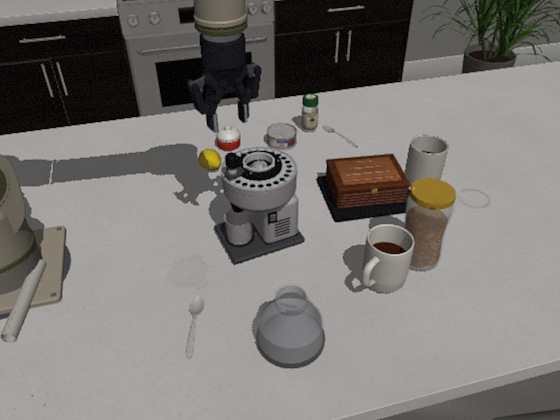

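```bash
python3 -c "
from rig import robot
print(robot.close_job())"
```

```text
the job is handed in; nothing more can be done
None
```

The job is handed in. The pin is home in the 45° hole, the first one where I could trust the burrs to run free; the hand-in gave no verdict.

- **Turning and touch:** I drew the pin about 10 mm and kept it drawn. I turned the collar clockwise until the burrs touched, pressing to about 7 N at the knob, then backed off until the load was gone. With the lug within about 0.2 mm of the hole, I let the pin down; no push or side load showed as it went in.
- **Which hole:** The touch came out at 60.0–60.8° from the start (force, torque and lug position agree to about 1°). That puts the 60° hole right at the touch, within the pin's ±1.4° play. I used the 45° hole instead, about 15–16° back of the touch, where the limit is 19.5°. I did not try the pin in the 60° hole.
- **Last checks:** The knob's top is at 0.245 m, the same as with the pin down at the start. The collar sits within about 1° of the hole's middle. I did not turn the collar again after the pin went in, so that the burrs are free rests on the measured touch.
- **Other things:** In the side view the cup, hopper, mug and spoon are where they were, to within 3 mm. The top view agrees for the hopper and mug. It put the spoon 7–8 mm off on a low-confidence, partial mask, and took the hopper for the cup, so it gave no cup check.

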